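# Put fasteners away in the double-lid bench chest

### The arm

A 6-joint arm with a two-finger parallel gripper is mounted at the origin on a cart in front of the work surface, level with it; the furniture and walls round the work are solid. World frame = base frame: x ahead of the robot, y to its left, z up, the work surface at z = 0. Lengths are in m, angles in rad, forces in N, time in s.
With the tool pointing down it reaches from about 0.35 to 0.775 m from the base axis. Payload 7.3 kg.
Tool frame: the origin (TCP) lies at the very end of the fingers, on their centre line; the grasp point (between the pads) lies 19 mm behind it; z points along the fingers, y is the line along which they close (so a half turn about z gives the same grasp; the last joint's range is limited). The gripper opens to 92 mm and grips with 3 to 60 N. Pads are 19 mm wide; open, the fingers measure 130 mm over their backs; the gripper's body (75 mm by 190 mm) begins 47 mm behind the grasp point.
Start: joints at [-1.349, 0.342, 1.524, -0, 1.275, -0.146], TCP at [0.189, -0.49, 0.227] pointing down, gripper open.
Joint ranges: [-2.53, 2.53], [-0.77, 2.02], [0.04, 2.7], [-1, 4.14], [0.28, 2.66], [-3.11, 3.11]. Speed limits (rad/s): [2.57, 2.57, 3.14, 3.14, 3.14, 3.14].

### API

Orientations are given as [roll, pitch, yaw] about the fixed x, y, z axes, in that order (R = Rz(yaw) Ry(pitch) Rx(roll)).
In Python, from cell import robot gives the robot as it stands.
- The arm moves only by the tool apply_moves, never from a script. Its argument "rows" is a list of rows, each an object with "xyz": the shift along the tool's x, y, z in mm, a list of three; "turn": the turn about the tool's z in rad. A call has 1 to 10 rows; each row shifts and turns the commanded pose from where the row before left it, along the tool's axes as they then stand; what a row does not reach is not made up. A row lasts 1/8 s, in which the tool goes at most 62.5 mm and 10.7 degrees, less where a joint would pass 70% of its speed; a pose out of reach is approached as far as the arm can. A call with a gripper value outside its range is refused whole. "gripper" is the opening, from 0 (shut) to 1 (fully open), set as the call begins (left out, the last holds). The fingers move at their own pace and stop on an object; "newtons" is the grip in N (left out, the last holds). Time passes only in rows, so rows that do not move let the fingers close. It gives the time, the measured TCP pose, the force and the opening at its end, in the units of the state.
- robot.observe(): the state, without advancing time (a new reading comes with each control period).
- robot.read_camera(name): name is "scene" or "top" or "wrist"; returns a dict with "frame" (420x560x3 uint8, blue, green, red), "mtx" (3x3 intrinsics, pixels), "R" (3x3) and "t" (3): a world point X has camera coordinates R X + t; the wrist camera has in their place "T_tool_cam" (4x4, takes a point from camera to tool coordinates, whose origin is the TCP and whose axes are the flange's). Camera axes: x right, y down, z forward; pixel columns grow to the right and rows downward; lengths in m; the calibration is good to about 2 mm. The wrist camera is an equidistant fisheye: a pixel r from the principal point sees the ray r / f radians off the axis. A picture is of the moment at which its call begins: read the wrist's pose just before it. There is no depth.
- robot.hand_in(): hands the job in, once; it reports no verdict.
The state is a dict: "time": time; "qpos": joint angles; "qvel": joint speeds; "joint_efforts": joint torques, N m; "tool_pos": TCP position; "tool_rot": TCP orientation; "contact_force": force on the tool from outside, world axes, zero at the start; "torque": the same for the moment, N m; "opening": finger opening in m.
Only numpy, scipy, OpenCV 4.12 (cv2) and the standard library are available. Lean on these libraries where they do the work, as an engineer would, in place of code of your own. Each camera call takes 0.05 s, during which the arm holds its last target. There are 200 camera calls.

### The job

Put every screw box and the drill case lying on the bench away in the blue chest, each lying flat on its floor, and leave the chest locked. Draw the bolt (its red knob must be lifted over the yellow bump before it will slide) and open the latched lid leaf fully upright while the other is still shut, then open the overlapped leaf upright; load; then shut the overlapped leaf first, the latched leaf over it, and slide the bolt fully home with its knob dropped. Do not disturb the tape measure and the pliers.

Things in the scene. Friction and masses are not known exactly. Their poses are not given: they have to be found in the camera images.
- chest: blue steel chest fixed to the bench: 190 (its x) x 370 (its y) x 75 mm high, walls 8 mm, floor 8 mm thick, inside 174 x 354 x 67 mm deep, closed by two lid leaves. Origin at the centre of its underside; its -x side, with the bolt's ledge (56 mm deep, level with the rim), faces the robot, yaw -0.12 to 0.12
- leaf_latched (a joint): angle of the latched lid leaf (the one on the chest's -y side, hinged along the -y rim): 0 shut, 1.57 upright, stop at 1.75. Stiff hinge: stays where it is left; 4 to 5 N at the handle moves it. Panel 10 mm thick, 184 mm from hinge to free edge; a steel lip on that edge (5 mm thick) reaches 14 mm over the other leaf, so it opens first and shuts last. A tab on its front lies under the bolt
- leaf_under (a joint): angle of the overlapped lid leaf (on the chest's +y side, hinged along the +y rim): 0 shut, 1.57 upright, stop at 1.75; same panel and stiffness, no lip. An upright leaf stands 275 mm above the bench
- leaf_latched_hinge (a point): middle of the latched leaf's hinge line, which runs along the chest's x at the rim (75 mm up, 185 mm to -y of the chest's middle)
- leaf_latched_handle (a point): middle of the black bar handle of the latched leaf: round bar 12 mm thick, 80 mm long, parallel to the hinge, its axis 35 mm above the leaf's outer face, 28 mm short of the free edge; shut, it is 120 mm up, 45 mm to -x of the chest's middle, 156 mm from the hinge line and 45 mm above it. The fingers may stay vertical while the round bar turns in them
- leaf_under_hinge (a point): middle of the overlapped leaf's hinge line, likewise on the +y rim
- leaf_under_handle (a point): middle of the like black bar handle of the overlapped leaf, 45 mm to +x of the chest's middle, 28 mm short of that leaf's free edge; 60 mm from the other handle's line
- bolt (a joint): travel of the bolt bar along the chest's +y: 0 home (bar lies over the latched leaf's tab), 0.045 fully drawn; free of the tab from 0.032. It goes home only over a leaf shut to within about 0.02 rad
- bolt_knob (a joint): lift of the red bolt knob above its seat, 0 to 0.022 m; sprung down with 3 N. The yellow bump on the ledge stops the bolt from sliding either way unless the knob is lifted more than 0.011; the knob drops behind the bump once the bolt has gone 0.022, and on the way back drops home below 0.004
- bolt_grip (a point): centre of the red round knob head, 28 mm in diameter, 24 mm high; seated, this point stands 122 mm above the bench, 129 mm to -x of the chest's middle and (bolt home) 48 mm to its +y; it moves with the bolt
- screw_box_1: closed cardboard box of screws with an orange band, 60 x 97 x 49 mm (own x, y, z; grip across the 60 mm), 0.3 to 0.6 kg; origin at the centre of its underside. May be absent (then None)
- screw_box_2: closed cardboard box of screws with a green band, 60 x 97 x 49 mm (own x, y, z; grip across the 60 mm), 0.3 to 0.6 kg; origin at the centre of its underside. May be absent (then None)
- screw_box_3: closed cardboard box of screws with a blue band, 60 x 97 x 49 mm (own x, y, z; grip across the 60 mm), 0.3 to 0.6 kg; origin at the centre of its underside. May be absent (then None)
- drill_index: shut drill case, red over black, 64 x 100 x 36 mm (own x, y, z; grip across the 64 mm), 0.2 to 0.4 kg; origin at the centre of its underside. May be absent (then None)
- tape_measure: yellow tape measure standing on the bench, 36 x 79 x 62 mm, a bystander
- pliers: red pliers lying on the bench, 75 x 192 x 14 mm, a bystander
Mind the look-alikes: they are no part of the job. Leave any turquoise look-alike of the screw_box_1 alone.

How it is judged:
By the outcome, as a careful person would: the job done as asked, in the order asked, and still so for the second after the job is handed in, with the robot touching nothing.
Of screw_box_1, screw_box_2, screw_box_3, drill_index only 2 to 3 are there at a start; the rules pass over those that are not, and their reading is None.
At some moment in a run one of screw_box_1, screw_box_2, screw_box_3, drill_index may be knocked a few centimetres aside while the robot is not near it.
Once in a run the grip may slacken for a moment while it holds something.
It also fails if it takes over 210 s, if anything falls off the work surface, if the arm or the gripper's body presses on something with over 40 N, if the wrist force passes 120 N, or if a joint passes its speed limit or range.

## Working session

There is one attempt and no reset: what is moved stays moved. The work goes in short steps, Python scripts to look and compute and a tool call to move; the robot and the scene stay as the last step left them, time stands still between calls to the robot, and variables do not carry over. Pictures are saved under pics/ and viewed, on a budget of 14 in all, crops included, one or two more only if the job needs it, and the job is handed in when it is done.

Besides the shell and the picture viewer there is one more tool, called after ">>>" as a command line: name --argument value ..., lists and objects as JSON in quotes. apply_moves: Moves the arm, as the interface text tells. Its arguments: {"type":"object","properties":{"rows":{"type":"array"},"gripper":{"type":"number"},"newtons":{"type":"number"}},"required":["rows"]}

```bash
ls; mkdir -p pics
python3 - <<'E'
from cell import robot
import cv2, numpy as np
s=robot.observe()
for k in s: print(k,np.round(s[k],3))
for n in("scene","top"):
    c=robot.read_camera(n); cv2.imwrite(f"pics/{n}0.png",c["frame"]); print(n,c["mtx"].round(1).tolist(),c["R"].round(3).tolist(),c["t"].round(3).tolist(),(-c["R"].T@c["t"]).round(3))
E
```

```text
pics
time 0.0
qpos [-1.349  0.343  1.525 -0.     1.275 -0.146]
qvel [ 0.002 -0.001  0.001  0.002 -0.     0.001]
joint_efforts [ -0.    -43.125 -24.422   0.072   0.056  -0.   ]
tool_pos [ 0.189 -0.489  0.226]
tool_rot [-3.14  -0.     0.368]
contact_force [-0.256  0.937 -1.067]
torque [-0.046  0.086  0.027]
opening 0.092
scene [[528.9, 0.0, 284.6], [0.0, 528.9, 210.4], [0.0, 0.0, 1.0]] [[-0.682, -0.731, 0.019], [-0.523, 0.47, -0.711], [0.511, -0.495, -0.702]] [0.276, 0.355, 1.094] [-0.185  0.577  1.016]
top [[465.3, 0.0, 284.5], [0.0, 465.3, 209.2], [0.0, 0.0, 1.0]] [[-0.012, -1.0, 0.012], [-0.992, 0.01, -0.128], [0.128, -0.013, -0.992]] [-0.07, 0.53, 1.396] [ 0.346 -0.057  1.454]
```

View pics/scene0.png

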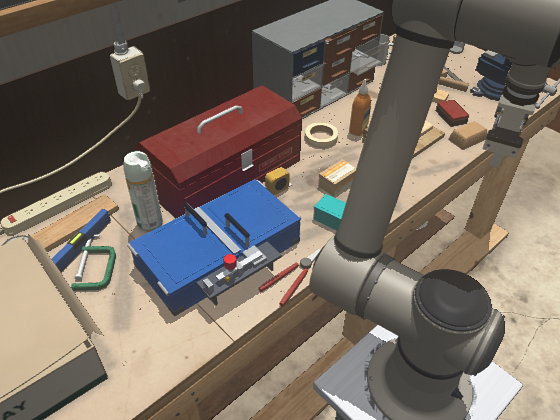

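View pics/top0.png

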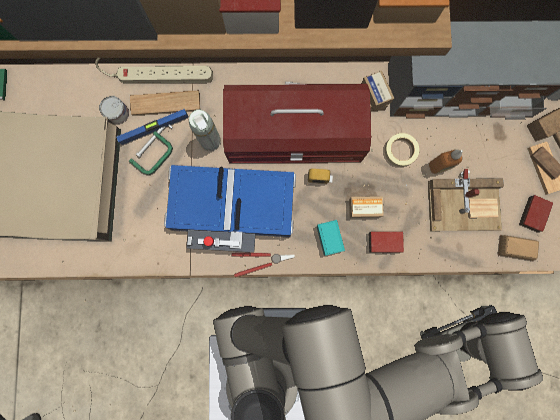

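Chest is at top (230,200) with its bolt knob at (208,240). Candidates are an orange-band box (367,207), turquoise look-alike (330,238), red blocks (386,242) and (538,213), and a blue/white box (377,88). I'll locate each one and take a close crop.

```bash
cat > h.py <<'E'
from cell import robot
import cv2, numpy as np
def ray(c,uv,z):
    """world points where pixels meet plane z (pinhole cameras)"""
    uv=np.atleast_2d(np.float64(uv)); d=np.c_[uv,np.ones(len(uv))]@np.linalg.inv(c["mtx"]).T@c["R"]
    o=-c["R"].T@c["t"]; return o+d*((z-o[2])/d[:,2])[:,None]
def proj(c,X):
    p=(np.atleast_2d(X)@c["R"].T+c["t"])@c["mtx"].T; return p[:,:2]/p[:,2:]
def tool():
    s=robot.observe(); r,p,y=s["tool_rot"]
    from scipy.spatial.transform import Rotation as Ro
    return np.array(s["tool_pos"]),Ro.from_euler("xyz",[r,p,y]).as_matrix()
def totool(dx):
    p,R=tool(); return (R.T@np.asarray(dx)*1000).round(1)
E
python3 - <<'E'
from h import *
c=robot.read_camera("top"); f=c["frame"]
for n,uv,z in [("orange",(367,207),.049),("turq",(330,238),.049),("red",(386,242),.036),("red2",(538,213),.036),("bluewhite",(377,88),.049),("tape",(319,175),.06),("knob",(208,240),.134)]: 
    X=ray(c,uv,z)[0]; print(n,X.round(3),np.hypot(*X[:2]).round(3))
a=cv2.resize(f[150:290,300:440],None,fx=4,fy=4,interpolation=2)[:560]
b=cv2.resize(f[60:130,340:410],None,fx=3.4,fy=3.4,interpolation=2)
d=cv2.resize(f[180:250,500:560],None,fx=3.4,fy=3.4,interpolation=2)
m=np.zeros((560,800,3),np.uint8); m[:,:560]=a; m[:238,560:798]=b; m[250:488,560:764]=d
cv2.imwrite("pics/crop1.png",m)
E
```

```text
orange [ 0.532 -0.327  0.049] 0.624
turq [ 0.438 -0.212  0.049] 0.487
red [ 0.425 -0.384  0.036] 0.573
red2 [ 0.509 -0.859  0.036] 0.998
bluewhite [ 0.91  -0.372  0.049] 0.984
tape [ 0.63  -0.182  0.06 ] 0.656
knob [0.431 0.143 0.134] 0.454
```

View pics/crop1.png

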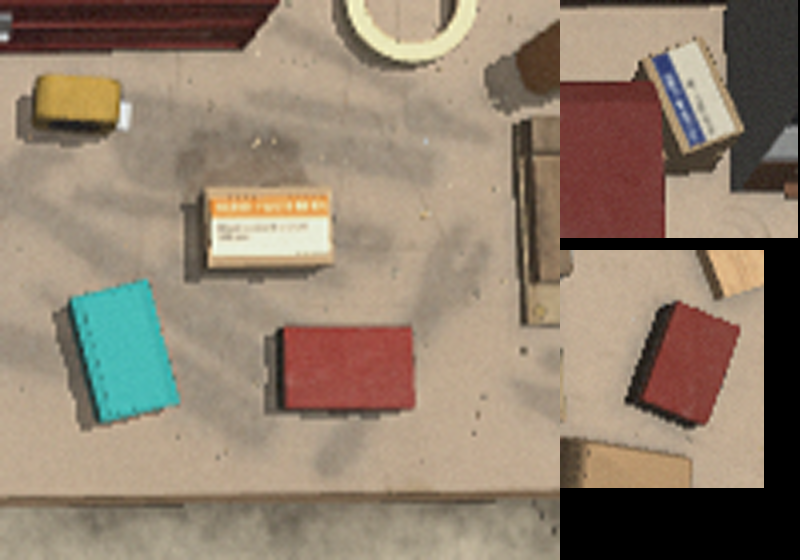

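Top crop: orange-band box at (367,207) is screw_box_1. The red-over-black block at (386,242) is the drill case. The turquoise one at (330,238) is the decoy. The blue/white box and the second red block sit about 1.0 m away, out of reach, so they are scenery. Next I measure the poses.

```bash
cat >> h.py <<'E'
def blobs(m,amin=60):
    cs,_=cv2.findContours(m.astype(np.uint8),cv2.RETR_EXTERNAL,cv2.CHAIN_APPROX_NONE)
    return sorted([k for k in cs if cv2.contourArea(k)>amin],key=cv2.contourArea,reverse=True)
def rect(P):
    """min-area rect of world xy points -> centre, (short,long), yaw of long side"""
    (x,y),(w,h),a=cv2.minAreaRect(np.float32(P[:,:2]*1000)); a=np.deg2rad(a)
    if w>h: L,S,yaw=w,h,a
    else: L,S,yaw=h,w,a+np.pi/2
    return np.round([x,y],1),np.round([S,L],1),round((yaw+np.pi/2)%np.pi-np.pi/2,3)
E
cat > m1.py <<'E'
from h import *
c=robot.read_camera("top"); f=c["frame"]; hsv=cv2.cvtColor(f,cv2.COLOR_BGR2HSV); H,S,V=[hsv[...,i].astype(int) for i in range(3)]
blue=(H>100)&(H<125)&(S>130)
b=blobs(blue,2000)[0]; print("blue V",[int(np.percentile(V[blue],q)) for q in(2,10,50,90)])
top=blue&(V>np.percentile(V[blue],50)*.8)
allb=np.vstack([k for k in blobs(top,150) if 150<k[:,0,0].mean()<310]);print("lid",rect(ray(c,allb[:,0],.085)))
red=((H<8)|(H>172))&(S>120)
for k in blobs(red,40):
    m=k[:,0].mean(0); 
    if 150<m[1]<270: print("red",m.round(0),*[rect(ray(c,k[:,0],z)) for z in(.134,.036)])
box=((S<60)&(V>170))|((H>8)&(H<22)&(S>150)&(V>180))
box[:190]=0;box[225:]=0;box[:,:340]=0;box[:,400:]=0
k=blobs(box,60); print("orange/white",rect(ray(c,np.vstack(k)[:,0],.049)))
E
python3 m1.py
```

```text
blue V [117, 163, 173, 179]
lid (array([554. ,  86.6]), array([188.2, 367.6]), np.float64(1.502))
red [538. 213.] (array([ 498.3, -803. ]), array([59.4, 92.2]), np.float64(-0.422)) (array([ 509.6, -858.4]), array([63.8, 99. ]), np.float64(-0.422))
red [386. 242.] (array([ 421.1, -363.9]), array([54. , 91.2]), np.float64(1.559)) (array([ 426.7, -386.7]), array([58., 98.]), np.float64(1.559))
red [253. 269.] (array([347.4,  16.8]), array([  9.7, 108.1]), np.float64(-1.262)) (array([347.5,  22.3]), array([ 10.4, 116.1]), np.float64(-1.262))
red [250. 254.] (array([388.7,  23.1]), array([  8.4, 104.4]), np.float64(1.559)) (array([391.9,  29.1]), array([  9.1, 112.1]), np.float64(1.559))
red [208. 241.] (array([429.6, 141.8]), array([25.4, 25.6]), np.float64(0.01)) (array([435.8, 156.5]), array([27.3, 27.5]), np.float64(0.01))
orange/white (array([ 525.6, -328.5]), array([24.6, 88.7]), np.float64(1.56))
```

Chest is centred at (554,87) mm with yaw about -0.069. The predicted knob (429,143) agrees with the measured one (430,142). I'll turn the tool to the chest's yaw and look over the boxes on the way.

>>> apply_moves --rows '[{"xyz": [0, 0, 0], "turn": 0.146}, {"xyz": [0, 0, 0], "turn": 0.146}, {"xyz": [0, 0, 0], "turn": 0.145}, {"xyz": [46, -26, -15], "turn": 0}, {"xyz": [46, -26, -15], "turn": 0}, {"xyz": [46, -26, -15], "turn": 0}, {"xyz": [46, -26, -15], "turn": 0}, {"xyz": [46, -26, -15], "turn": 0}, {"xyz": [46, -26, -15], "turn": 0}, {"xyz": [0, 0, 0], "turn": 0}]' --gripper 1

```text
time: 1.45
tool_pos: [0.4779, -0.3515, 0.3172]
tool_rot: [3.141, -0.002, -0.064]
contact_force: [-0.7, 0.1, -0.3]
opening: 0.0915
```

```bash
cat >> h.py <<'E'
def wray(c,uv,z,pR):
    """wrist fisheye pixels -> world points on plane z"""
    uv=np.atleast_2d(np.float64(uv)); K=c["mtx"]; p,R=pR; T=c["T_tool_cam"]
    q=np.c_[(uv[:,0]-K[0,2])/K[0,0],(uv[:,1]-K[1,2])/K[1,1]]; th=np.linalg.norm(q,axis=1); 
    d=np.c_[q*(np.sin(th)/np.maximum(th,1e-9))[:,None],np.cos(th)]@T[:3,:3].T@R.T
    o=p+R@T[:3,3]; return o+d*((z-o[2])/d[:,2])[:,None]
def wproj(c,X,pR):
    K=c["mtx"]; p,R=pR; T=c["T_tool_cam"]; x=((np.atleast_2d(X)-p)@R-T[:3,3])@T[:3,:3]
    r=np.linalg.norm(x[:,:2],axis=1); th=np.arctan2(r,x[:,2]); q=x[:,:2]/r[:,None]*th[:,None]
    return np.c_[q[:,0]*K[0,0]+K[0,2],q[:,1]*K[1,1]+K[1,2]]
E
python3 - <<'E'
from h import *
t=tool(); c=robot.read_camera("wrist"); cv2.imwrite("pics/w1.png",c["frame"])
print(c["mtx"].round(1).tolist(),c["T_tool_cam"].round(3).tolist())
ct=robot.read_camera("top"); print("can base/top",ray(ct,(208,148),0).round(3),ray(ct,(199,112),.19).round(3),"toolbox front",ray(ct,[(230,162),(360,162)],0).round(3))
X=[(.534,-.327,.049),(.427,-.387,.036)]; print(wproj(c,X,t).round())
E
```

```text
[[325.2, 0.0, 280.7], [0.0, 325.2, 209.8], [0.0, 0.0, 1.0]] [[-0.001, -0.967, -0.254, 0.068], [1.0, -0.001, -0.0, -0.0], [0.0, -0.254, 0.967, -0.158], [0.0, 0.0, 0.0, 1.0]]
can base/top [[0.734 0.166 0.   ]] [[0.787 0.163 0.19 ]] toolbox front [[ 0.687  0.096  0.   ]
 [ 0.684 -0.319  0.   ]]
[[259. 137.]
 [309. 211.]]
```

View pics/w1.png

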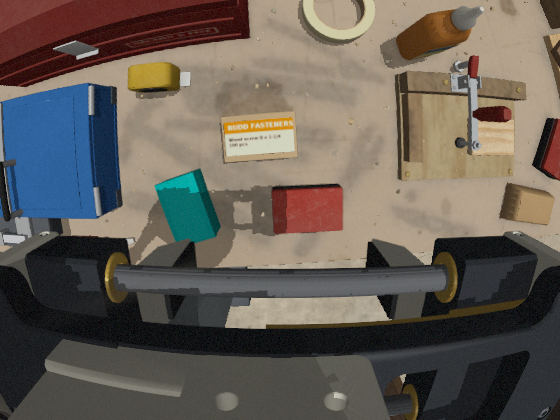

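Wrist view: orange-band box at (259,137), red block at (308,209), turquoise decoy (187,205), and the second red block at (550,148). I'll zoom on both red blocks, since only the real case is red over black.

Run:
```python
from h import *
t=tool(); c=robot.read_camera("wrist"); f=c["frame"]
m=np.hstack([cv2.resize(f[165:255,255:365],(440,360),interpolation=2),cv2.resize(f[105:195,500:560],(240,360),interpolation=2)]); cv2.imwrite("pics/w1c.png",m)
hsv=cv2.cvtColor(f,cv2.COLOR_BGR2HSV); H,S,V=[hsv[...,i].astype(int) for i in range(3)]
red=((H<8)|(H>172))&(S>120)&(V>115); red[:175]=0;red[240:]=0;red[:,:260]=0;red[:,360:]=0
k=blobs(red)[0]; print(rect(wray(c,k[:,0],.036,t)), rect(wray(c,k[:,0],.0,t)))
w=np.zeros_like(red); w[105:168,215:305]=1; w=(w>0)&(V>140)&((S<95)|((S>140)&(H>8)&(H<22)))
k=blobs(w)[0]; print(rect(wray(c,k[:,0],.049,t)))
```

```text
(array([ 427.8, -394.8]), array([62.7, 78.8]), np.float64(1.548)) (array([ 418.3, -397.9]), array([67.8, 85.3]), np.float64(1.548))
(array([ 532.1, -328.2]), array([ 81.8, 118.2]), np.float64(1.496))
```

View pics/w1c.png

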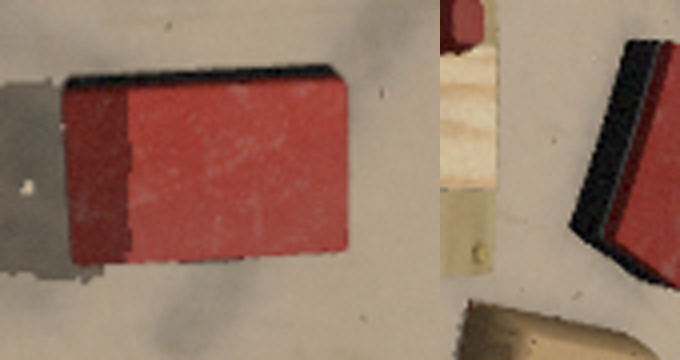

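The near block is red over black, so it is drill_index at about (427,-387), 63 mm wide. Now to the bolt knob.

>>> apply_moves --rows '[{"xyz": [-9, -54.4, 7], "turn": 0}, {"xyz": [-9, -54.4, 7], "turn": 0}, {"xyz": [-9, -54.4, 7], "turn": 0}, {"xyz": [-9, -54.4, 7], "turn": 0}, {"xyz": [-9, -54.4, 7], "turn": 0}, {"xyz": [-9, -54.4, 7], "turn": 0}, {"xyz": [-9, -54.4, 7], "turn": 0}, {"xyz": [-9, -54.4, 7], "turn": 0}, {"xyz": [-9, -54.4, 7], "turn": 0}, {"xyz": [0, 0, 0], "turn": 0}]'

```text
time: 2.85
tool_pos: [0.4266, 0.1423, 0.253]
tool_rot: [3.142, 0.002, -0.066]
contact_force: [0.3, -1.6, 0.5]
opening: 0.0917
```

Run:
```python
from h import *
t=tool(); print(t[0].round(4),robot.observe()["tool_rot"])
c=robot.read_camera("wrist"); f=c["frame"]; cv2.imwrite("pics/w2.png",f)
a=-.069;R=np.array([[np.cos(a),-np.sin(a)],[np.sin(a),np.cos(a)]]); W=lambda x,y,z:[*(R@[x,y]+[554,86.6])/1000.0,z] if 0 else [*((R@[x,y]+[554,86.6])/1000),z]
print("proj knobtop, handles, lid corners",wproj(c,[W(-129,48,.134),W(-45,-29,.126),W(45,29,.126),W(-95,-185,.085),W(-95,185,.085),W(95,-185,.085),W(95,185,.085)],t).round().tolist())
hsv=cv2.cvtColor(f,cv2.COLOR_BGR2HSV); H,S,V=[hsv[...,i].astype(int) for i in range(3)]
red=((H<8)|(H>172))&(S>120)
for k in blobs(red,40): print(k[:,0].mean(0).round(),rect(wray(c,k[:,0],.134,t)))
```

```text
[0.4266 0.1423 0.253 ] [ 3.14154623e+00  1.72545598e-03 -6.57218244e-02]
proj knobtop, handles, lid corners [[280.0, 202.0], [367.0, 108.0], [302.0, 9.0], [482.0, 165.0], [151.0, 161.0], [482.0, 7.0], [153.0, -10.0]]
[521.   5.] (array([ 625.5, -132.7]), array([ 24. , 138.9]), np.float64(-1.344))
[278. 199.] (array([432. , 144.8]), array([26.2, 29.6]), np.float64(-0.08))
[371. 234.] (array([393.4,  60.3]), array([10.3, 82.9]), np.float64(-1.292))
[402. 199.] (array([425.1,  31. ]), array([ 7.6, 17.1]), np.float64(-1.565))
```

View pics/w2.png

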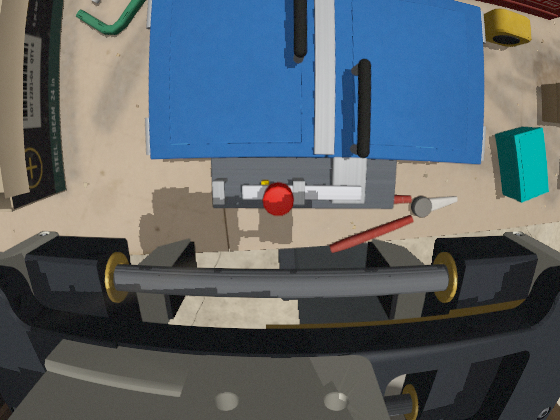

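Knob at (278,199) is within 3 px of the prediction, and the latched handle at (364,108) also agrees. Descending on the knob.

>>> apply_moves --rows '[{"xyz": [4, -1.5, 30], "turn": 0}, {"xyz": [0, 0, 40], "turn": 0}, {"xyz": [0, 0, 40], "turn": 0}, {"xyz": [0, 0, 20], "turn": 0}, {"xyz": [0, 0, 8], "turn": 0}, {"xyz": [0, 0, 0], "turn": 0}]'

```text
time: 3.65
tool_pos: [0.4324, 0.1407, 0.1158]
tool_rot: [3.141, 0.0, -0.071]
contact_force: [-0.4, -0.9, -0.0]
opening: 0.092
```

>>> apply_moves --rows '[{"xyz": [0, 0, 0], "turn": 0}, {"xyz": [0, 0, 0], "turn": 0}, {"xyz": [0, 0, 0], "turn": 0}, {"xyz": [0, 0, 0], "turn": 0}, {"xyz": [0, 0, 0], "turn": 0}, {"xyz": [0, 0, 0], "turn": 0}]' --gripper 0 --newtons 25

```text
time: 4.4
tool_pos: [0.432, 0.1419, 0.1157]
tool_rot: [3.142, 0.0, -0.069]
contact_force: [0.1, 0.1, 0.3]
opening: 0.0362
```

>>> apply_moves --rows '[{"xyz": [0, 0, 0], "turn": 0}, {"xyz": [0, 0, 0], "turn": 0}, {"xyz": [0, 0, 0], "turn": 0}, {"xyz": [0, 0, -8], "turn": 0}, {"xyz": [0, 0, -9], "turn": 0}, {"xyz": [0, 0, 0], "turn": 0}]'

```text
time: 5.15
tool_pos: [0.4322, 0.1439, 0.133]
tool_rot: [-3.138, -0.001, -0.07]
contact_force: [-0.1, 10.3, -4.5]
opening: 0.0271
```

>>> apply_moves --rows '[{"xyz": [0, -8, 0], "turn": 0}, {"xyz": [0, -10, 0], "turn": 0}, {"xyz": [0, -10, 0], "turn": 0}, {"xyz": [0, -10, 0], "turn": 0}, {"xyz": [0, -8, 0], "turn": 0}, {"xyz": [0, -3, 0], "turn": 0}, {"xyz": [0, 0, 0], "turn": 0}]'

```text
time: 6.02
tool_pos: [0.4351, 0.1896, 0.1324]
tool_rot: [3.138, 0.001, -0.068]
contact_force: [0.8, -8.2, -4.3]
opening: 0.0275
```

>>> apply_moves --rows '[{"xyz": [0, 2, 8], "turn": 0}, {"xyz": [0, 2, 7], "turn": 0}, {"xyz": [0, 0, 0], "turn": 0}]'

```text
time: 6.4
tool_pos: [0.4354, 0.1871, 0.1184]
tool_rot: [-3.141, -0.001, -0.069]
contact_force: [-2.3, -0.7, 5.0]
opening: 0.0272
```

>>> apply_moves --rows '[{"xyz": [0, 0, 0], "turn": 0}, {"xyz": [0, 0, 0], "turn": 0}, {"xyz": [0, 0, 0], "turn": 0}, {"xyz": [0, 0, 0], "turn": 0}, {"xyz": [0, 0, -30], "turn": 0}, {"xyz": [0, 0, -40], "turn": 0}, {"xyz": [0, 0, 0], "turn": 0}]' --gripper 1

```text
time: 7.28
tool_pos: [0.4369, 0.1873, 0.1903]
tool_rot: [-3.14, -0.006, -0.069]
contact_force: [-0.6, 0.2, -0.6]
opening: 0.0904
```

>>> apply_moves --rows '[{"xyz": [27, 40, 0], "turn": 0}, {"xyz": [27, 40, 0], "turn": 0}, {"xyz": [28, 40, 0], "turn": 0}, {"xyz": [0, 0, 0], "turn": 0}, {"xyz": [0, 0, 0], "turn": 0}]'

```text
time: 7.9
tool_pos: [0.5079, 0.0617, 0.1868]
tool_rot: [-3.141, 0.002, -0.07]
contact_force: [0.3, 1.5, -0.0]
opening: 0.0917
```

```bash
cat > chk.py <<'E'
import sys
from h import *
t=tool(); c=robot.read_camera("wrist"); print(t[0].round(4),robot.observe()["tool_rot"][2]); cv2.imwrite(sys.argv[1],c["frame"])
E
python3 chk.py pics/w3.png
```

```text
[0.5079 0.0617 0.1868] -0.06871950386106529
```

View pics/w3.png

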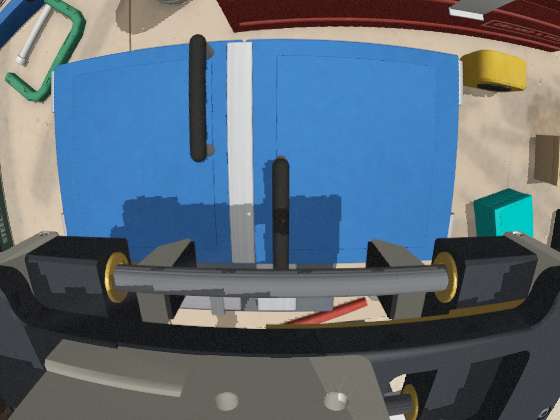

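The latched handle bar is centred at column 281, directly under the tool. Descend and grip.

>>> apply_moves --rows '[{"xyz": [0, 0, 30], "turn": 0}, {"xyz": [0, 0, 30], "turn": 0}, {"xyz": [0, 0, 16], "turn": 0}, {"xyz": [0, 0, 0], "turn": 0}, {"xyz": [0, 0, 0], "turn": 0}]'

```text
time: 8.57
tool_pos: [0.5089, 0.0621, 0.1124]
tool_rot: [-3.142, -0.001, -0.068]
contact_force: [-0.6, -0.2, -0.4]
opening: 0.0916
```

>>> apply_moves --rows '[{"xyz": [0, 0, 0], "turn": 0}, {"xyz": [0, 0, 0], "turn": 0}, {"xyz": [0, 0, 0], "turn": 0}, {"xyz": [0, 0, 0], "turn": 0}, {"xyz": [0, 0, 0], "turn": 0}, {"xyz": [0, 0, 0], "turn": 0}, {"xyz": [0, 0, 0], "turn": 0}, {"xyz": [0, 0, 0], "turn": 0}, {"xyz": [0, 0, 0], "turn": 0}, {"xyz": [0, 0, 0], "turn": 0}]' --gripper 0 --newtons 20

```text
time: 9.82
tool_pos: [0.5087, 0.0618, 0.1117]
tool_rot: [-3.141, -0.0, -0.069]
contact_force: [-0.3, 3.8, 0.1]
opening: 0.0108
```

Run:
```python
import numpy as np
# handle arc about hinge: outward dir o (away from chest middle), z
def arc(a0,a1,n):
    th=np.linspace(a0,a1,n+1); y=-156*np.cos(th)+45*np.sin(th); z=156*np.sin(th)+45*np.cos(th)
    return np.c_[np.diff(y),np.diff(z)].round(1), (y[-1],z[-1])
print(arc(0,1.59,18))
```

```text
(array([[ 4.6, 13.6],
       [ 5.8, 13.1],
       [ 6.9, 12.6],
       [ 8. , 11.9],
       [ 9. , 11.2],
       [ 9.9, 10.3],
       [10.8,  9.4],
       [11.6,  8.4],
       [12.3,  7.4],
       [12.9,  6.2],
       [13.4,  5.1],
       [13.8,  3.9],
       [14.1,  2.6],
       [14.3,  1.4],
       [14.3,  0.1],
       [14.3, -1.1],
       [14.1, -2.4],
       [13.9, -3.6]]), (np.float64(47.98729157370714), np.float64(155.1071237803732)))
```

>>> apply_moves --rows '[{"xyz": [0, 4.6, -13.6], "turn": 0}, {"xyz": [0, 5.8, -13.1], "turn": 0}, {"xyz": [0, 6.9, -12.6], "turn": 0}, {"xyz": [0, 8, -11.9], "turn": 0}]'

```text
time: 10.32
tool_pos: [0.507, 0.0376, 0.1633]
tool_rot: [-3.139, -0.0, -0.069]
contact_force: [1.5, 8.0, -0.6]
opening: 0.0111
```

>>> apply_moves --rows '[{"xyz": [0, 9, -11.2], "turn": 0}, {"xyz": [0, 9.9, -10.3], "turn": 0}, {"xyz": [0, 10.8, -9.4], "turn": 0}, {"xyz": [0, 11.6, -8.4], "turn": 0}, {"xyz": [0, 12.3, -7.4], "turn": 0}, {"xyz": [0, 12.9, -6.2], "turn": 0}, {"xyz": [0, 13.4, -5.1], "turn": 0}, {"xyz": [0, 13.8, -3.9], "turn": 0}]'

```text
time: 11.32
tool_pos: [0.5005, -0.0563, 0.2263]
tool_rot: [-3.139, -0.002, -0.069]
contact_force: [0.0, 5.5, 4.3]
opening: 0.0112
```

>>> apply_moves --rows '[{"xyz": [0, 14.1, -2.6], "turn": 0}, {"xyz": [0, 14.3, -1.4], "turn": 0}, {"xyz": [0, 14.3, 0], "turn": 0}, {"xyz": [0, 14.3, 1.1], "turn": 0}, {"xyz": [0, 14.1, 2.4], "turn": 0}, {"xyz": [0, 13.9, 3.6], "turn": 0}, {"xyz": [0, 0, 0], "turn": 0}]'

```text
time: 12.2
tool_pos: [0.4942, -0.144, 0.221]
tool_rot: [3.14, 0.001, -0.071]
contact_force: [-1.1, -1.6, 0.5]
opening: 0.0115
```

Run:
```python
from h import *
print(tool()[0])
c=robot.read_camera("scene"); cv2.imwrite("pics/s2.png",c["frame"])
```

```text
[ 0.49421805 -0.14399342  0.22099196]
```

View pics/s2.png

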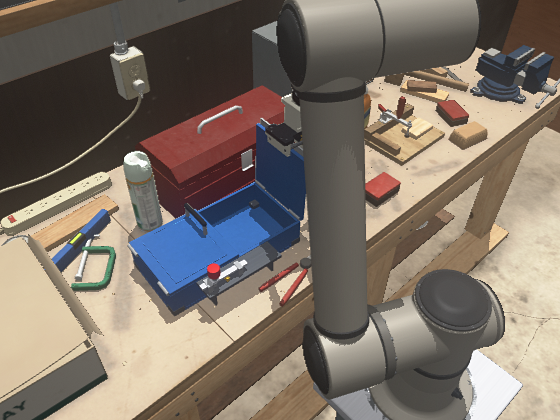

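The latched leaf is upright at about 1.59 rad, with the chest interior visible at scene (260,215). I'll release with a small opening, since the finger sits between the bar and the panel, then rise and cross to the other handle.

>>> apply_moves --rows '[{"xyz": [0, 0, 0], "turn": 0}, {"xyz": [0, 0, 0], "turn": 0}, {"xyz": [0, 3, 0], "turn": 0}, {"xyz": [0, 0, -15], "turn": 0}, {"xyz": [0, 0, -25], "turn": 0}, {"xyz": [0, 0, -25], "turn": 0}, {"xyz": [0, 0, -25], "turn": 0}, {"xyz": [0, 0, 0], "turn": 0}]' --gripper 0.21

```text
time: 13.25
tool_pos: [0.4953, -0.1453, 0.3145]
tool_rot: [3.14, -0.005, -0.069]
contact_force: [0.5, -0.6, -0.4]
opening: 0.0194
```

>>> apply_moves --rows '[{"xyz": [15, -44, 0], "turn": 0}, {"xyz": [15, -44, 0], "turn": 0}, {"xyz": [15, -44, 0], "turn": 0}, {"xyz": [15, -44, 0], "turn": 0}, {"xyz": [15, -44, 20], "turn": 0}, {"xyz": [15, -47, 30], "turn": 0}, {"xyz": [0, 0, 50], "turn": 0}, {"xyz": [0, 0, 20], "turn": 0}, {"xyz": [0, 0, 0], "turn": 0}]' --gripper 1

```text
time: 14.38
tool_pos: [0.6012, 0.1152, 0.1892]
tool_rot: [3.141, 0.005, -0.069]
contact_force: [-0.3, -1.7, 0.8]
opening: 0.0916
```

```bash
python3 chk.py pics/w4.png
```

```text
[0.6012 0.1152 0.1892] -0.06915520866035862
```

View pics/w4.png

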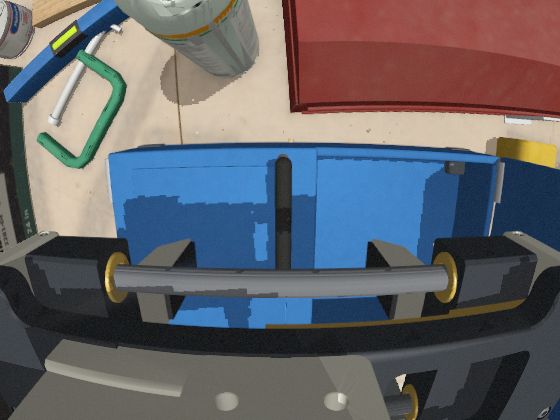

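The under handle bar is at column 284, about 2 mm off, and the interior on the right is empty. Grip it.

>>> apply_moves --rows '[{"xyz": [0, 2, 30], "turn": 0}, {"xyz": [0, 0, 30], "turn": 0}, {"xyz": [0, 0, 18], "turn": 0}, {"xyz": [0, 0, 0], "turn": 0}, {"xyz": [0, 0, 0], "turn": 0}]'

```text
time: 15.05
tool_pos: [0.6036, 0.113, 0.1155]
tool_rot: [-3.141, -0.003, -0.069]
contact_force: [1.1, -0.3, 0.4]
opening: 0.0912
```

>>> apply_moves --rows '[{"xyz": [0, 0, 0], "turn": 0}, {"xyz": [0, 0, 0], "turn": 0}, {"xyz": [0, 0, 0], "turn": 0}, {"xyz": [0, 0, 0], "turn": 0}, {"xyz": [0, 0, 0], "turn": 0}, {"xyz": [0, 0, 0], "turn": 0}, {"xyz": [0, 0, 0], "turn": 0}, {"xyz": [0, 0, 0], "turn": 0}, {"xyz": [0, 0, 0], "turn": 0}, {"xyz": [0, 0, 0], "turn": 0}]' --gripper 0 --newtons 20

```text
time: 16.3
tool_pos: [0.6025, 0.1135, 0.1137]
tool_rot: [-3.141, -0.0, -0.069]
contact_force: [0.7, 2.0, -0.6]
opening: 0.0107
```

>>> apply_moves --rows '[{"xyz": [0, -4.6, -13.6], "turn": 0}, {"xyz": [0, -5.8, -13.1], "turn": 0}, {"xyz": [0, -6.9, -12.6], "turn": 0}, {"xyz": [0, -8, -11.9], "turn": 0}]'

```text
time: 16.8
tool_pos: [0.6042, 0.1381, 0.166]
tool_rot: [3.14, -0.0, -0.069]
contact_force: [2.1, -3.9, -4.9]
opening: 0.0115
```

>>> apply_moves --rows '[{"xyz": [0, -9, -11.2], "turn": 0}, {"xyz": [0, -9.9, -10.3], "turn": 0}, {"xyz": [0, -10.8, -9.4], "turn": 0}, {"xyz": [0, -11.6, -8.4], "turn": 0}, {"xyz": [0, -12.3, -7.4], "turn": 0}, {"xyz": [0, -12.9, -6.2], "turn": 0}, {"xyz": [0, -13.4, -5.1], "turn": 0}, {"xyz": [0, -13.8, -3.9], "turn": 0}]'

```text
time: 17.8
tool_pos: [0.6111, 0.2312, 0.2299]
tool_rot: [3.14, -0.003, -0.07]
contact_force: [0.6, -6.2, 4.6]
opening: 0.0111
```

>>> apply_moves --rows '[{"xyz": [0, -14.1, -2.6], "turn": 0}, {"xyz": [0, -14.3, -1.4], "turn": 0}, {"xyz": [0, -14.3, 0], "turn": 0}, {"xyz": [0, -14.3, 1.1], "turn": 0}, {"xyz": [0, -14.1, 2.4], "turn": 0}, {"xyz": [0, -13.9, 3.6], "turn": 0}, {"xyz": [0, 0, 0], "turn": 0}]'

```text
time: 18.68
tool_pos: [0.6171, 0.3191, 0.2234]
tool_rot: [-3.139, -0.002, -0.068]
contact_force: [4.9, 3.0, 3.1]
opening: 0.0114
```

>>> apply_moves --rows '[{"xyz": [0, 0, 0], "turn": 0}, {"xyz": [0, 0, 0], "turn": 0}, {"xyz": [0, -3, 0], "turn": 0}, {"xyz": [0, 0, -15], "turn": 0}, {"xyz": [0, 0, -25], "turn": 0}, {"xyz": [0, 0, -25], "turn": 0}, {"xyz": [0, 0, -25], "turn": 0}, {"xyz": [0, 0, 0], "turn": 0}]' --gripper 0.21

```text
time: 19.68
tool_pos: [0.6175, 0.3198, 0.317]
tool_rot: [-3.139, -0.005, -0.069]
contact_force: [0.4, 1.1, 0.3]
opening: 0.0193
```

Both leaves are upright. Cross over to the orange box and turn the gripper by a quarter turn.

>>> apply_moves --rows '[{"xyz": [-4, 59, 0], "turn": 0}, {"xyz": [-4, 59, 0], "turn": 0}, {"xyz": [-4, 59, 0], "turn": 0}, {"xyz": [-4, 59, 0], "turn": 0}, {"xyz": [-4, 59, 0], "turn": 0}, {"xyz": [-4, 59, 0], "turn": 0}, {"xyz": [-4, 59, 0], "turn": 0}, {"xyz": [-4, 59, 0], "turn": 0}, {"xyz": [-4, 59, 0], "turn": 0}, {"xyz": [-4, 59, 0], "turn": 0}]' --gripper 1

```text
time: 20.92
tool_pos: [0.5352, -0.2679, 0.3129]
tool_rot: [-3.141, 0.001, -0.069]
contact_force: [0.3, 0.1, 0.2]
opening: 0.0914
```

>>> apply_moves --rows '[{"xyz": [0, 59, 0], "turn": 0}, {"xyz": [0, 0, 0], "turn": -0.181}, {"xyz": [0, 0, 0], "turn": -0.181}, {"xyz": [0, 0, 0], "turn": -0.181}, {"xyz": [0, 0, 0], "turn": -0.181}, {"xyz": [0, 0, 0], "turn": -0.181}, {"xyz": [0, 0, 0], "turn": -0.181}, {"xyz": [0, 0, 0], "turn": -0.181}, {"xyz": [0, 0, 0], "turn": -0.181}, {"xyz": [0, 0, 0], "turn": -0.181}]'

```text
time: 22.18
tool_pos: [0.5317, -0.3249, 0.3127]
tool_rot: [-3.14, -0.001, 1.566]
contact_force: [0.4, -0.1, -0.1]
opening: 0.092
```

>>> apply_moves --rows '[{"xyz": [0, 0, 0], "turn": 0}, {"xyz": [0, 0, 0], "turn": 0}]'

```text
time: 22.42
tool_pos: [0.5319, -0.325, 0.3133]
tool_rot: [-3.141, -0.0, 1.556]
contact_force: [0.2, -1.0, -0.2]
opening: 0.0917
```

Run:
```python
from h import *
t=tool(); c=robot.read_camera("wrist"); ct=robot.read_camera("top"); f=c["frame"]
print(t[0].round(4),robot.observe()["tool_rot"][2],robot.observe()["qpos"][5])
m=np.zeros((420,800,3),np.uint8); m[:,:560]=f; m[:400,560:]=cv2.resize(ct["frame"][130:290,320:416],(240,400)); cv2.imwrite("pics/w5.png",m)
print("expected px",wproj(c,[(.533,-.328,.049),(.427,-.387,.036)],t).round())
```

```text
[ 0.5319 -0.325   0.3133] 1.557543975873287 -0.6581475815932716
expected px [[282. 181.]
 [208. 222.]]
```

View pics/w5.png

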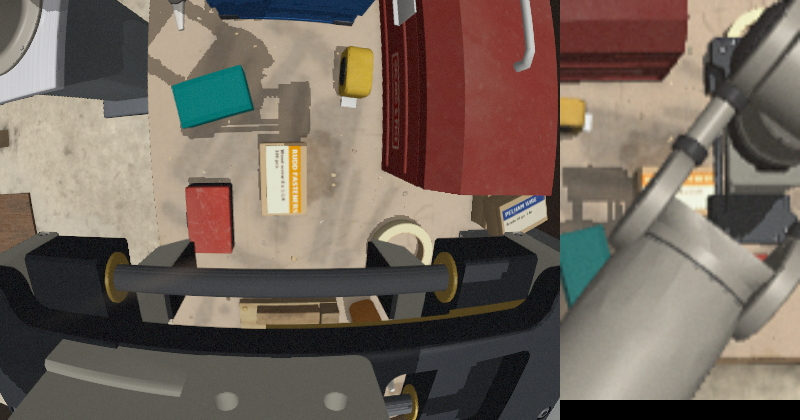

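Orange box "RUDD FASTENERS" at (284,179) is as expected. The red case is at (210,218). The blue-band box reads "PELHAM WIRE", so it is not ours. Pick the orange box.

>>> apply_moves --rows '[{"xyz": [-2, 2, 50], "turn": 0}, {"xyz": [0, 0, 50], "turn": 0}, {"xyz": [0, 0, 50], "turn": 0}, {"xyz": [0, 0, 50], "turn": 0}, {"xyz": [0, 0, 50], "turn": 0}, {"xyz": [0, 0, 30], "turn": 0}, {"xyz": [0, 0, 16], "turn": 0}, {"xyz": [0, 0, 0], "turn": 0}]'

```text
time: 23.52
tool_pos: [0.5337, -0.327, 0.0171]
tool_rot: [-3.141, -0.001, 1.559]
contact_force: [0.2, -0.3, 0.8]
opening: 0.092
```

>>> apply_moves --rows '[{"xyz": [0, 0, 0], "turn": 0}, {"xyz": [0, 0, 0], "turn": 0}, {"xyz": [0, 0, 0], "turn": 0}, {"xyz": [0, 0, 0], "turn": 0}, {"xyz": [0, 0, 0], "turn": 0}, {"xyz": [0, 0, 0], "turn": 0}, {"xyz": [0, 0, 0], "turn": 0}]' --gripper 0 --newtons 45

```text
time: 24.4
tool_pos: [0.5345, -0.3275, 0.0185]
tool_rot: [3.14, 0.001, 1.56]
contact_force: [0.5, -0.6, 5.5]
opening: 0.0597
```

>>> apply_moves --rows '[{"xyz": [0, 0, -15], "turn": 0}, {"xyz": [0, 0, -25], "turn": 0}, {"xyz": [0, 0, 0], "turn": 0}]'

```text
time: 24.78
tool_pos: [0.5346, -0.3277, 0.0592]
tool_rot: [3.139, 0.002, 1.56]
contact_force: [1.5, 0.2, -5.7]
opening: 0.0598
```

>>> apply_moves --rows '[{"xyz": [0, 0, -56], "turn": 0.058}, {"xyz": [0, 0, -56], "turn": 0}, {"xyz": [0, 0, -56], "turn": 0}, {"xyz": [0, 0, -56], "turn": 0}, {"xyz": [0, 0, -57], "turn": 0}, {"xyz": [0, 0, 0], "turn": 0}]'

```text
time: 25.52
tool_pos: [0.5349, -0.3279, 0.3429]
tool_rot: [3.135, 0.005, 1.502]
contact_force: [0.6, -0.2, -6.1]
opening: 0.06
```

>>> apply_moves --rows '[{"xyz": [52.6, -1.2, 0], "turn": 0}, {"xyz": [52.6, -1.2, 0], "turn": 0}, {"xyz": [52.6, -1.2, 0], "turn": 0}, {"xyz": [52.6, -1.2, 0], "turn": 0}, {"xyz": [52.6, -1.2, 0], "turn": 0}, {"xyz": [52.6, -1.2, 0], "turn": 0}, {"xyz": [0, 0, 0], "turn": 0}]'

```text
time: 26.4
tool_pos: [0.5475, -0.008, 0.3358]
tool_rot: [-3.136, -0.001, 1.507]
contact_force: [0.2, -0.2, -5.4]
opening: 0.0598
```

>>> apply_moves --rows '[{"xyz": [0, 0, 45], "turn": 0}, {"xyz": [0, 0, 45], "turn": 0}, {"xyz": [0, 0, 45], "turn": 0}, {"xyz": [0, 0, 45], "turn": 0}, {"xyz": [0, 0, 0], "turn": 0}]'

```text
time: 27.02
tool_pos: [0.5448, -0.0121, 0.1538]
tool_rot: [-3.13, -0.001, 1.501]
contact_force: [-0.4, -0.1, -5.0]
opening: 0.0593
```

```bash
python3 chk.py pics/w6.png
```

```text
[ 0.5448 -0.0121  0.1538] 1.5011076814717095
```

View pics/w6.png

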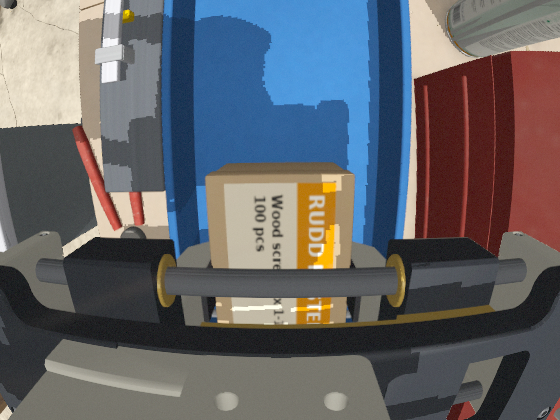

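The box is centred between the chest walls (interior columns about 195 to 380, box about 281). Lower it.

>>> apply_moves --rows '[{"xyz": [0, 4, 35], "turn": 0}, {"xyz": [0, 0, 35], "turn": 0}, {"xyz": [0, 0, 30], "turn": 0}, {"xyz": [0, 0, 15], "turn": 0}, {"xyz": [0, 0, 7], "turn": 0}, {"xyz": [0, 0, 4], "turn": 0}, {"xyz": [0, 0, 0], "turn": 0}]'

```text
time: 27.95
tool_pos: [0.5531, -0.0122, 0.0334]
tool_rot: [3.14, 0.0, 1.502]
contact_force: [-0.1, 0.7, -5.8]
opening: 0.0597
```

>>> apply_moves --rows '[{"xyz": [0, -3, 4], "turn": 0}, {"xyz": [0, 0, 3], "turn": 0}, {"xyz": [0, 0, 0], "turn": 0}]'

```text
time: 28.32
tool_pos: [0.5493, -0.0118, 0.0264]
tool_rot: [-3.141, 0.0, 1.502]
contact_force: [-4.6, 1.0, 4.2]
opening: 0.0596
```

>>> apply_moves --rows '[{"xyz": [0, 0, 0], "turn": 0}, {"xyz": [0, 0, 0], "turn": 0}, {"xyz": [0, 0, 0], "turn": 0}, {"xyz": [0, 0, -20], "turn": 0}, {"xyz": [0, 0, -50], "turn": 0}, {"xyz": [0, 0, -60], "turn": 0}, {"xyz": [0, 0, -60], "turn": 0}, {"xyz": [0, 0, -60], "turn": 0}, {"xyz": [0, 0, -60], "turn": 0}, {"xyz": [0, 0, 0], "turn": 0}]' --gripper 1

```text
time: 29.58
tool_pos: [0.5514, -0.0121, 0.3411]
tool_rot: [3.131, 0.001, 1.502]
contact_force: [0.8, -0.0, -0.3]
opening: 0.0917
```

>>> apply_moves --rows '[{"xyz": [-54.6, -13.7, 0], "turn": 0}, {"xyz": [-54.6, -13.7, 0], "turn": 0}, {"xyz": [-54.6, -13.7, 0], "turn": 0}, {"xyz": [-54.6, -13.7, 0], "turn": 0}, {"xyz": [-54.6, -13.7, 0], "turn": 0}, {"xyz": [-54.6, -13.7, 25], "turn": 0}, {"xyz": [-54.6, -13.7, 25], "turn": 0}, {"xyz": [0, 0, 0], "turn": -0.052}, {"xyz": [0, 0, 0], "turn": 0}]'

```text
time: 30.7
tool_pos: [0.427, -0.3868, 0.2843]
tool_rot: [-3.14, -0.002, 1.552]
contact_force: [-0.5, -0.9, 0.5]
opening: 0.0915
```

Run:
```python
from h import *
t=tool(); c=robot.read_camera("wrist"); f=c["frame"]; cv2.imwrite("pics/w7.png",f)
print(t[0].round(4),robot.observe()["tool_rot"][2])
hsv=cv2.cvtColor(f,cv2.COLOR_BGR2HSV); H,S,V=[hsv[...,i].astype(int) for i in range(3)]
red=((H<8)|(H>172))&(S>120)
for k in blobs(red,300): print(k[:,0].mean(0).round(),rect(wray(c,k[:,0],.036,t)))
```

```text
[ 0.427  -0.3868  0.2843] 1.5526128655117377
[506.  67.] (array([ 786. , -190.9]), array([247.2, 258.4]), np.float64(1.566))
[281. 179.] (array([ 427.2, -385.1]), array([63.3, 98.1]), np.float64(1.551))
```

View pics/w7.png

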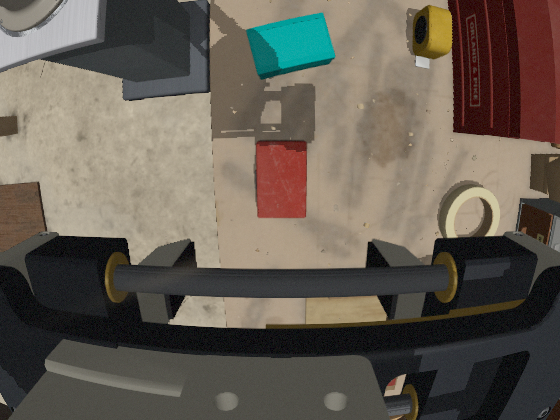

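Drill case is centred at (281,179), i.e. (427,-385), 63x98 mm as specified. Pick it.

>>> apply_moves --rows '[{"xyz": [1, 0, 50], "turn": 0}, {"xyz": [0, 0, 50], "turn": 0}, {"xyz": [0, 0, 50], "turn": 0}, {"xyz": [0, 0, 50], "turn": 0}, {"xyz": [0, 0, 45], "turn": 0}, {"xyz": [0, 0, 20], "turn": 0}, {"xyz": [0, 0, 8], "turn": 0}, {"xyz": [0, 0, 0], "turn": 0}]'

```text
time: 31.75
tool_pos: [0.4281, -0.3854, 0.0131]
tool_rot: [3.141, 0.001, 1.554]
contact_force: [0.2, -0.2, 0.0]
opening: 0.0921
```

>>> apply_moves --rows '[{"xyz": [0, 0, 0], "turn": 0}, {"xyz": [0, 0, 0], "turn": 0}, {"xyz": [0, 0, 0], "turn": 0}, {"xyz": [0, 0, 0], "turn": 0}, {"xyz": [0, 0, 0], "turn": 0}, {"xyz": [0, 0, 0], "turn": 0}, {"xyz": [0, 0, 0], "turn": 0}]' --gripper 0 --newtons 45

```text
time: 32.62
tool_pos: [0.4277, -0.3858, 0.0133]
tool_rot: [3.141, 0.001, 1.554]
contact_force: [-0.8, 0.5, 6.4]
opening: 0.064
```

>>> apply_moves --rows '[{"xyz": [0, 0, -15], "turn": 0}, {"xyz": [0, 0, -25], "turn": 0}, {"xyz": [0, 0, 0], "turn": 0}]'

```text
time: 33.0
tool_pos: [0.4285, -0.3866, 0.0547]
tool_rot: [3.139, 0.003, 1.554]
contact_force: [0.4, 0.2, -2.9]
opening: 0.0636
```

>>> apply_moves --rows '[{"xyz": [0, 0, -57], "turn": 0.052}, {"xyz": [0, 0, -57], "turn": 0}, {"xyz": [0, 0, -57], "turn": 0}, {"xyz": [0, 0, -57], "turn": 0}, {"xyz": [0, 0, -57], "turn": 0}, {"xyz": [0, 0, 0], "turn": 0}]'

```text
time: 33.75
tool_pos: [0.4286, -0.3866, 0.3419]
tool_rot: [3.135, 0.006, 1.502]
contact_force: [0.9, 0.8, -2.4]
opening: 0.0636
```

>>> apply_moves --rows '[{"xyz": [55.7, 10.5, 0], "turn": 0}, {"xyz": [55.7, 10.5, 0], "turn": 0}, {"xyz": [55.7, 10.5, 0], "turn": 0}, {"xyz": [55.7, 10.5, 0], "turn": 0}, {"xyz": [55.7, 10.5, 0], "turn": 0}, {"xyz": [55.7, 10.5, 0], "turn": 0}, {"xyz": [55.7, 10.5, 0], "turn": 0}, {"xyz": [55.7, 10.5, 0], "turn": 0}, {"xyz": [55.7, 10.5, 0], "turn": 0}, {"xyz": [0, 0, 0], "turn": 0}]'

```text
time: 35.0
tool_pos: [0.556, 0.1117, 0.3346]
tool_rot: [-3.137, -0.0, 1.507]
contact_force: [0.3, 0.2, -2.5]
opening: 0.0636
```

>>> apply_moves --rows '[{"xyz": [0, 0, 50], "turn": 0}, {"xyz": [0, 0, 50], "turn": 0}, {"xyz": [0, 0, 50], "turn": 0}, {"xyz": [0, 0, 35], "turn": 0}, {"xyz": [0, 0, 0], "turn": 0}, {"xyz": [0, 0, 0], "turn": 0}]'

```text
time: 35.75
tool_pos: [0.5569, 0.1075, 0.1535]
tool_rot: [3.141, 0.0, 1.501]
contact_force: [0.5, -0.2, -1.0]
opening: 0.0638
```

```bash
python3 chk.py pics/w8.png
```

```text
[0.5569 0.1075 0.1535] 1.5014081363157232
```

View pics/w8.png

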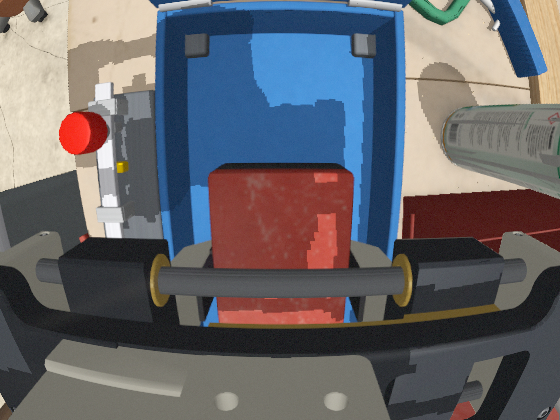

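The case is level in the grip and centred between the walls; the bolt knob at (82,132) is drawn and well clear. Lower it.

>>> apply_moves --rows '[{"xyz": [0, 0, 40], "turn": 0}, {"xyz": [0, 0, 40], "turn": 0}, {"xyz": [0, 0, 25], "turn": 0}, {"xyz": [0, 0, 13], "turn": 0}, {"xyz": [0, 0, 8], "turn": 0}, {"xyz": [0, 0, 5], "turn": 0}, {"xyz": [0, 0, 0], "turn": 0}]'

```text
time: 36.67
tool_pos: [0.5567, 0.108, 0.0221]
tool_rot: [3.141, -0.0, 1.502]
contact_force: [-0.8, 0.2, -1.4]
opening: 0.0638
```

>>> apply_moves --rows '[{"xyz": [0, 0, 1.5], "turn": 0}, {"xyz": [0, 0, 0], "turn": 0}]'

```text
time: 36.92
tool_pos: [0.557, 0.1081, 0.0213]
tool_rot: [3.14, -0.0, 1.502]
contact_force: [-0.9, -0.1, 5.4]
opening: 0.0636
```

>>> apply_moves --rows '[{"xyz": [0, 0, 0], "turn": 0}, {"xyz": [0, 0, 0], "turn": 0}, {"xyz": [0, 0, 0], "turn": 0}, {"xyz": [0, 0, -20], "turn": 0}, {"xyz": [0, 0, -50], "turn": 0}, {"xyz": [0, 0, -60], "turn": 0}, {"xyz": [0, 0, -60], "turn": 0}, {"xyz": [0, 0, -60], "turn": 0}, {"xyz": [0, 0, -60], "turn": 0}, {"xyz": [0, 0, 0], "turn": 0}]' --gripper 1

```text
time: 38.17
tool_pos: [0.5581, 0.1082, 0.3356]
tool_rot: [3.131, -0.001, 1.502]
contact_force: [1.0, 0.4, 0.9]
opening: 0.0917
```

Run:
```python
from h import *
t=tool(); c=robot.read_camera("wrist"); ct=robot.read_camera("scene")
print(t[0].round(4),robot.observe()["tool_rot"][2],robot.observe()["qpos"].round(2) if hasattr(robot.observe()["qpos"],"round") else robot.observe()["qpos"])
m=np.hstack([cv2.resize(c["frame"],(400,300)),cv2.resize(ct["frame"][80:330,100:433],(400,300))]); cv2.imwrite("pics/w9.png",m)
```

```text
[0.5581 0.1082 0.3356] 1.5018013141906874 [ 0.06  0.37  1.2  -0.    1.57  0.13]
```

View pics/w9.png

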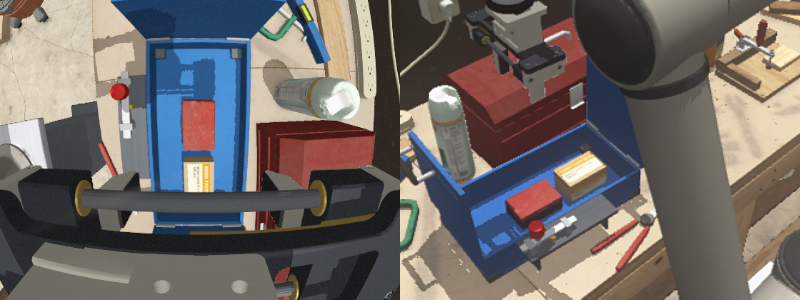

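Both items lie flat in the chest: the red case in the middle, the orange box to its -y side, and the leaf tops are clear. Now I close the overlapped leaf.

>>> apply_moves --rows '[{"xyz": [0, 0, 0], "turn": 0.1746}, {"xyz": [0, 0, 0], "turn": 0.1746}, {"xyz": [0, 0, 0], "turn": 0.1746}, {"xyz": [0, 0, 0], "turn": 0.1746}, {"xyz": [0, 0, 0], "turn": 0.1746}, {"xyz": [0, 0, 0], "turn": 0.1746}, {"xyz": [0, 0, 0], "turn": 0.1746}, {"xyz": [0, 0, 0], "turn": 0.1746}, {"xyz": [0, 0, 0], "turn": 0.1746}, {"xyz": [0, 0, 0], "turn": 0}]' --gripper 0.21

```text
time: 39.52
tool_pos: [0.5558, 0.108, 0.3282]
tool_rot: [3.141, 0.004, -0.068]
contact_force: [0.1, -0.1, -0.2]
opening: 0.0194
```

>>> apply_moves --rows '[{"xyz": [11.2, -53.8, 0], "turn": 0}, {"xyz": [11.2, -53.8, 0], "turn": 0}, {"xyz": [11.2, -53.8, 0], "turn": 0}, {"xyz": [11.2, -53.8, 0], "turn": 0}, {"xyz": [0, 0, 0], "turn": 0}, {"xyz": [0, 0, 0], "turn": 0}]'

```text
time: 40.28
tool_pos: [0.6159, 0.3193, 0.3287]
tool_rot: [3.14, 0.002, -0.067]
contact_force: [-0.1, -0.9, 0.3]
opening: 0.019
```

>>> apply_moves --rows '[{"xyz": [0, -1, 25], "turn": 0}, {"xyz": [0, 0, 30], "turn": 0}, {"xyz": [0, 0, 25], "turn": 0}, {"xyz": [0, 0, 15], "turn": 0}, {"xyz": [0, 0, 10], "turn": 0}, {"xyz": [0, 0, 0], "turn": 0}]'

```text
time: 41.02
tool_pos: [0.6161, 0.3201, 0.2251]
tool_rot: [3.141, 0.0, -0.07]
contact_force: [0.1, 0.7, 0.5]
opening: 0.0195
```

>>> apply_moves --rows '[{"xyz": [0, 0, 0], "turn": 0}, {"xyz": [0, 0, 0], "turn": 0}, {"xyz": [0, 0, 0], "turn": 0}, {"xyz": [0, 0, 0], "turn": 0}]' --gripper 0 --newtons 20

```text
time: 41.52
tool_pos: [0.6165, 0.3206, 0.2259]
tool_rot: [-3.141, -0.002, -0.07]
contact_force: [0.9, -1.8, 2.5]
opening: 0.0114
```

>>> apply_moves --rows '[{"xyz": [0, 13.9, -3.6], "turn": 0}, {"xyz": [0, 14.1, -2.4], "turn": 0}, {"xyz": [0, 14.3, -1.1], "turn": 0}, {"xyz": [0, 14.3, 0], "turn": 0}, {"xyz": [0, 14.3, 1.4], "turn": 0}, {"xyz": [0, 14.1, 2.6], "turn": 0}, {"xyz": [0, 13.8, 3.9], "turn": 0}, {"xyz": [0, 13.4, 5.1], "turn": 0}, {"xyz": [0, 12.9, 6.2], "turn": 0}, {"xyz": [0, 12.3, 7.4], "turn": 0}]'

```text
time: 42.78
tool_pos: [0.6066, 0.1825, 0.2051]
tool_rot: [3.141, -0.0, -0.07]
contact_force: [3.2, 2.2, 0.7]
opening: 0.0112
```

>>> apply_moves --rows '[{"xyz": [0, 11.6, 8.4], "turn": 0}, {"xyz": [0, 10.8, 9.4], "turn": 0}, {"xyz": [0, 9.9, 10.3], "turn": 0}, {"xyz": [0, 9, 11.2], "turn": 0}, {"xyz": [0, 8, 11.9], "turn": 0}]'

```text
time: 43.4
tool_pos: [0.6032, 0.1333, 0.1538]
tool_rot: [3.141, -0.0, -0.07]
contact_force: [3.2, -1.5, 2.3]
opening: 0.0116
```

>>> apply_moves --rows '[{"xyz": [0, 6.9, 12.6], "turn": 0}, {"xyz": [0, 5.8, 13.1], "turn": 0}, {"xyz": [0, 4.6, 12], "turn": 0}, {"xyz": [0, 0, 3], "turn": 0}, {"xyz": [0, 0, 0], "turn": 0}]'

```text
time: 44.02
tool_pos: [0.6018, 0.1147, 0.1124]
tool_rot: [3.138, 0.001, -0.07]
contact_force: [3.5, -10.2, -1.3]
opening: 0.0112
```

>>> apply_moves --rows '[{"xyz": [0, 2, 3], "turn": 0}, {"xyz": [0, 0, 3], "turn": 0}, {"xyz": [0, 0, 0], "turn": 0}]'

```text
time: 44.4
tool_pos: [0.6019, 0.1136, 0.1082]
tool_rot: [3.139, -0.001, -0.07]
contact_force: [-0.8, -6.0, 9.7]
opening: 0.0111
```

>>> apply_moves --rows '[{"xyz": [0, 0, 0], "turn": 0}, {"xyz": [0, 0, 0], "turn": 0}, {"xyz": [0, 0, -25], "turn": 0}, {"xyz": [0, 0, -50], "turn": 0}, {"xyz": [0, 0, -50], "turn": 0}, {"xyz": [0, 0, -55], "turn": 0}, {"xyz": [0, 0, -45], "turn": 0}, {"xyz": [0, 0, 0], "turn": 0}]' --gripper 0.6

```text
time: 45.4
tool_pos: [0.6026, 0.1157, 0.3362]
tool_rot: [-3.14, -0.006, -0.069]
contact_force: [0.2, 0.2, -0.8]
opening: 0.0552
```

>>> apply_moves --rows '[{"xyz": [-17.7, 53.1, 0], "turn": 0}, {"xyz": [-17.7, 53.1, 0], "turn": 0}, {"xyz": [-17.7, 53.1, 0], "turn": 0}, {"xyz": [-17.7, 53.1, 0], "turn": 0}, {"xyz": [-17.7, 53.1, 0], "turn": 0}, {"xyz": [0, 0, 0], "turn": 0}, {"xyz": [0, 0, 0], "turn": 0}]' --gripper 0.21

```text
time: 46.28
tool_pos: [0.4948, -0.143, 0.3315]
tool_rot: [-3.14, 0.002, -0.07]
contact_force: [0.5, -0.1, 0.1]
opening: 0.0193
```

>>> apply_moves --rows '[{"xyz": [0, 2, 25], "turn": 0}, {"xyz": [0, 0, 30], "turn": 0}, {"xyz": [0, 0, 28], "turn": 0}, {"xyz": [0, 0, 15], "turn": 0}, {"xyz": [0, 0, 10], "turn": 0}, {"xyz": [0, 0, 0], "turn": 0}]'

```text
time: 47.02
tool_pos: [0.495, -0.1452, 0.2246]
tool_rot: [-3.141, 0.0, -0.069]
contact_force: [-0.8, -0.2, 0.5]
opening: 0.0195
```

>>> apply_moves --rows '[{"xyz": [0, 0, 0], "turn": 0}, {"xyz": [0, 0, 0], "turn": 0}, {"xyz": [0, 0, 0], "turn": 0}, {"xyz": [0, 0, 0], "turn": 0}]' --gripper 0 --newtons 20

```text
time: 47.52
tool_pos: [0.4951, -0.1456, 0.225]
tool_rot: [3.142, -0.001, -0.07]
contact_force: [1.2, 2.0, -0.6]
opening: 0.0111
```

>>> apply_moves --rows '[{"xyz": [0, -13.9, -3.6], "turn": 0}, {"xyz": [0, -14.1, -2.4], "turn": 0}, {"xyz": [0, -14.3, -1.1], "turn": 0}, {"xyz": [0, -14.3, 0], "turn": 0}, {"xyz": [0, -14.3, 1.4], "turn": 0}, {"xyz": [0, -14.1, 2.6], "turn": 0}, {"xyz": [0, -13.8, 3.9], "turn": 0}, {"xyz": [0, -13.4, 5.1], "turn": 0}, {"xyz": [0, -12.9, 6.2], "turn": 0}, {"xyz": [0, -12.3, 7.4], "turn": 0}]'

```text
time: 48.78
tool_pos: [0.5048, -0.0076, 0.2048]
tool_rot: [-3.141, -0.001, -0.07]
contact_force: [4.0, -2.3, 1.6]
opening: 0.0112
```

>>> apply_moves --rows '[{"xyz": [0, -11.6, 8.4], "turn": 0}, {"xyz": [0, -10.8, 9.4], "turn": 0}, {"xyz": [0, -9.9, 10.3], "turn": 0}, {"xyz": [0, -9, 11.2], "turn": 0}, {"xyz": [0, -8, 11.9], "turn": 0}]'

```text
time: 49.4
tool_pos: [0.5082, 0.0418, 0.1535]
tool_rot: [-3.141, -0.001, -0.07]
contact_force: [6.0, 2.6, 3.6]
opening: 0.0113
```

>>> apply_moves --rows '[{"xyz": [0, -6.9, 12.6], "turn": 0}, {"xyz": [0, -5.8, 13.1], "turn": 0}, {"xyz": [0, -5, 13], "turn": 0}, {"xyz": [0, 0, 3], "turn": 0}, {"xyz": [0, 0, 0], "turn": 0}]'

```text
time: 50.02
tool_pos: [0.5094, 0.0607, 0.1115]
tool_rot: [-3.138, -0.0, -0.07]
contact_force: [6.8, 11.1, 0.0]
opening: 0.0112
```

>>> apply_moves --rows '[{"xyz": [0, -2, 3], "turn": 0}, {"xyz": [0, 0, 4], "turn": 0}, {"xyz": [0, 0, 0], "turn": 0}]'

```text
time: 50.4
tool_pos: [0.5099, 0.0617, 0.1068]
tool_rot: [-3.14, -0.002, -0.07]
contact_force: [0.5, 6.9, 17.0]
opening: 0.0111
```

>>> apply_moves --rows '[{"xyz": [0, 0, 0], "turn": 0}, {"xyz": [0, 0, 0], "turn": 0}, {"xyz": [0, 0, 0], "turn": 0}, {"xyz": [0, 0, -25], "turn": 0}, {"xyz": [0, 0, -40], "turn": 0}, {"xyz": [0, 0, -25], "turn": 0}, {"xyz": [0, 0, 0], "turn": 0}]' --gripper 0.8

```text
time: 51.28
tool_pos: [0.5099, 0.0602, 0.1966]
tool_rot: [3.142, -0.003, -0.07]
contact_force: [0.3, -0.2, -0.7]
opening: 0.072
```

>>> apply_moves --rows '[{"xyz": [-28, -41, 0], "turn": 0}, {"xyz": [-28, -41, 0], "turn": 0}, {"xyz": [-27.5, -40.5, 0], "turn": 0}, {"xyz": [0, 0, 0], "turn": 0}, {"xyz": [0, 0, 0], "turn": 0}]' --gripper 1

```text
time: 51.9
tool_pos: [0.4343, 0.1879, 0.1943]
tool_rot: [3.141, 0.001, -0.069]
contact_force: [0.3, -1.2, 0.7]
opening: 0.0917
```

Run:
```python
from h import *
t=tool(); c=robot.read_camera("wrist"); print(t[0].round(4))
c2=robot.read_camera("scene"); m=np.hstack([cv2.resize(c["frame"],(400,300)),cv2.resize(c2["frame"][130:330,100:366],(400,300))]); cv2.imwrite("pics/w10.png",m)
```

```text
[0.4343 0.1879 0.1943]
```

View pics/w10.png

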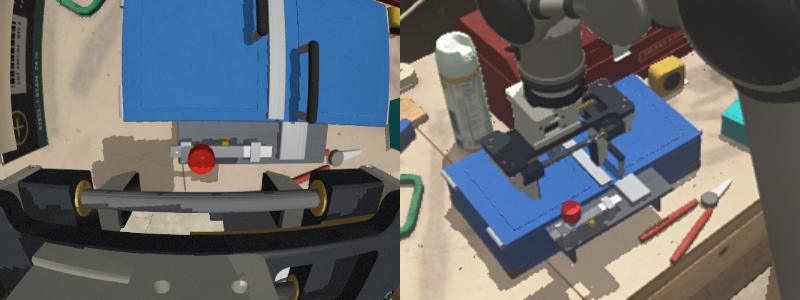

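Both leaves are shut with the lip over the lower leaf, and the knob is under the tool at (201,159). Grip it, lift and slide home.

>>> apply_moves --rows '[{"xyz": [1, -1, 30], "turn": 0}, {"xyz": [0, 0, 30], "turn": 0}, {"xyz": [0, 0, 18], "turn": 0}, {"xyz": [0, 0, 0], "turn": 0}]'

```text
time: 52.5
tool_pos: [0.4352, 0.188, 0.1161]
tool_rot: [3.14, 0.003, -0.071]
contact_force: [-0.2, 0.8, -0.6]
opening: 0.0919
```

>>> apply_moves --rows '[{"xyz": [0, 0, 0], "turn": 0}, {"xyz": [0, 0, 0], "turn": 0}, {"xyz": [0, 0, 0], "turn": 0}, {"xyz": [0, 0, 0], "turn": 0}, {"xyz": [0, 0, 0], "turn": 0}, {"xyz": [0, 0, 0], "turn": 0}, {"xyz": [0, 0, 0], "turn": 0}, {"xyz": [0, 0, 0], "turn": 0}, {"xyz": [0, 0, 0], "turn": 0}]' --gripper 0 --newtons 25

```text
time: 53.62
tool_pos: [0.4355, 0.1891, 0.1174]
tool_rot: [3.141, 0.0, -0.07]
contact_force: [0.8, -1.5, -0.4]
opening: 0.0272
```

>>> apply_moves --rows '[{"xyz": [0, 0, -8], "turn": 0}, {"xyz": [0, 0, -9], "turn": 0}, {"xyz": [0, 0, 0], "turn": 0}]'

```text
time: 54.0
tool_pos: [0.4355, 0.1893, 0.135]
tool_rot: [-3.141, -0.0, -0.07]
contact_force: [-0.1, -0.0, -4.3]
opening: 0.0273
```

>>> apply_moves --rows '[{"xyz": [0, 8, 0], "turn": 0}, {"xyz": [0, 10, 0], "turn": 0}, {"xyz": [0, 10, 0], "turn": 0}, {"xyz": [0, 10, 0], "turn": 0}, {"xyz": [0, 8, 0], "turn": 0}, {"xyz": [0, 2, 0], "turn": 0}, {"xyz": [0, 0, 0], "turn": 0}]'

```text
time: 54.88
tool_pos: [0.4324, 0.1437, 0.1347]
tool_rot: [-3.136, -0.001, -0.071]
contact_force: [-0.1, 15.3, -3.6]
opening: 0.0272
```

>>> apply_moves --rows '[{"xyz": [0, 0, 8], "turn": 0}, {"xyz": [0, 0, 9], "turn": 0}, {"xyz": [0, 0, 2], "turn": 0}, {"xyz": [0, 0, 0], "turn": 0}]'

```text
time: 55.38
tool_pos: [0.4326, 0.1438, 0.1172]
tool_rot: [-3.136, -0.002, -0.071]
contact_force: [-4.2, 14.2, 11.3]
opening: 0.0272
```

>>> apply_moves --rows '[{"xyz": [0, 0, 0], "turn": 0}, {"xyz": [0, 0, 0], "turn": 0}, {"xyz": [0, 0, 0], "turn": 0}, {"xyz": [0, 0, 0], "turn": 0}, {"xyz": [0, 0, 0], "turn": 0}, {"xyz": [0, 0, -30], "turn": 0}, {"xyz": [0, 0, -50], "turn": 0}, {"xyz": [0, 0, -57], "turn": 0}, {"xyz": [0, 0, 0], "turn": 0}, {"xyz": [0, 0, 0], "turn": 0}]' --gripper 1

```text
time: 56.62
tool_pos: [0.4318, 0.1412, 0.2518]
tool_rot: [3.141, 0.001, -0.07]
contact_force: [-0.5, 0.4, 0.0]
opening: 0.0918
```

Run:
```python
from h import *
t=tool(); c=robot.read_camera("wrist"); f=c["frame"]; print(t[0].round(4))
hsv=cv2.cvtColor(f,cv2.COLOR_BGR2HSV); H,S,V=[hsv[...,i].astype(int) for i in range(3)]
red=((H<8)|(H>172))&(S>120)
for k in blobs(red,150): print(k[:,0].mean(0).round(),rect(wray(c,k[:,0],.134,t)))
c2=robot.read_camera("scene"); m=np.hstack([cv2.resize(f,(400,300)),cv2.resize(c2["frame"][130:330,100:366],(400,300))]); cv2.imwrite("pics/w11.png",m)
```

```text
[0.4318 0.1412 0.2518]
[516.   5.] (array([ 627.3, -126.3]), array([ 25.3, 153.8]), np.float64(-1.353))
[277. 205.] (array([432.3, 144.9]), array([26.4, 29.7]), np.float64(-0.071))
[370. 237.] (array([395.2,  60. ]), array([10.3, 82.7]), np.float64(-1.282))
```

View pics/w11.png

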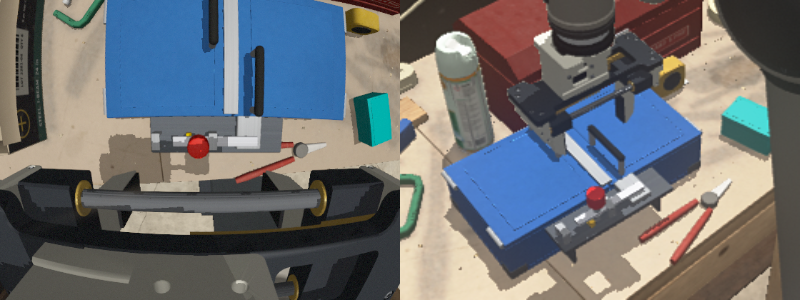

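The knob is back at its home position, (432,145) against (432,145) at the start. The bar lies over the tab, both leaves are shut, and the pliers and tape are where they were. Handing in.

```bash
python3 -c "
from cell import robot; print(robot.hand_in())"
```

```text
the job is handed in; nothing more can be done
None
```

The chest is loaded and locked, and I handed the job in at about 57 s; the hand-in gives no verdict. The two target items I found, screw_box_1 (orange band) and drill_index, are lying flat on its floor.

- **Order of work:** I drew the bolt with its knob lifted, opened the latched leaf upright and then the overlapped one. After loading I shut the overlapped leaf, then the latched leaf over it, and slid the bolt home with its knob dropped.
- **Last checks:**
  - The knob was back at its home position, (432,145) mm both at the start and at the end.
  - The bar lay over the tab, and both leaves looked shut in the last picture. The final pushes down on the handles met 10 and 17 N.
  - The pliers measured within about 2 mm of where they were; the tape measure and the turquoise look-alike looked unmoved in the last picture.
- **Left alone:** I skipped two look-alikes about 1 m from the base, beyond reach. One is a blue-band box marked "PELHAM WIRE"; the other is a second red-over-black block.
- **Not measured directly:** I had no reading of the leaf angles or the knob's lift. The closed state rests on the pictures and forces, and the two items were last seen just before the lid was shut.
- **Over budget:** I viewed 16 pictures against the 14 planned.

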